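# Unclamp the caps box and hold its sprung lid open at 60 degrees

### The job

Release the clamp of the metal caps box on the bench by turning its upright knurled cap a quarter turn anticlockwise (seen from above), so that its tongue comes off the lid and points along the front of the box. Then raise the lid, which has a bar handle, to 60 degrees from shut and finish while still holding it there with the gripper, because the lid springs shut when let go; nothing else may prop it. Leave the timer, the loupe and the spare cap on the bench where they are.

Things in the scene. Friction and masses are not known exactly. Their poses are not given: they have to be found in the camera images.
- caps_box: Aluminium box fixed to the bench, 120 mm deep (x), 160 mm wide (y), 55 mm high, six screw caps inside. Origin: centre of its underside; its front faces its own -x, towards the robot, turned up to 0.4 rad. A pedestal 60 mm high in front of it (x -102 to -60, y -65 to -25 mm) carries the clamp cap. Left of it, beyond y = 0.45 m, stands a fixed sealer with a raised lever, to 0.33 m high: keep clear.
- lid: Flat steel lid 120 x 160 mm, 6 mm thick (closed: top face 61 mm above the bench), hinged along the far upper edge of the box. Origin on the hinge line: box frame (60, 0, 55) mm. Axes as the box's when shut; the plate runs from the origin 120 mm along its -x, +-80 mm in y and from 0 to 6 mm in z. It turns about its own y axis. Weight (0.3 kg) and a spring shut it from any angle; about 3 N lifts it at the handle.
- lid_angle (a joint): Opening angle of the lid, rad: 0 shut, grows as the front edge rises and swings back; 60 degrees = 1.047; stop at 1.75. While the tongue is over the lid it cannot rise more than about 0.02 rad.
- lid_bar (a point): Centre of the black handle of the lid: a bar of 16 mm diameter and 30 mm length along the box's y, on a 12 mm diameter stem in its middle. In the lid frame at (-110, 30, 34) mm: near the front edge, left of the middle, 28 mm above the lid's top face, 89 mm above the bench when shut. Pinched on its two end faces it can pivot between the fingers as the lid turns.
- clamp_cap: Black knurled upright cap, 34 mm diameter, 36 mm tall (67 to 103 mm above the bench), captive on its pedestal at the front right of the box: axis in the box frame at (-82, -45) mm, so 22 mm in front of the lid's edge. Under it a flat dark steel tongue 12 mm wide, 5 mm thick, reaches 32 mm from the axis along the cap's own +x, 1.5 mm above the lid's top. Origin on the axis, 62.5 mm above the bench; z up.
- clamp_turn (a joint): Turn of the clamp cap and tongue, rad: 0 = tongue points straight back over the lid (clamped); grows anticlockwise seen from above; 1.57 = tongue points along the front of the box towards its left (+y), clear of the lid; stop at 1.65. Starts 0 to 0.2. Stays where it is left; turning takes about 0.05 N m.
- clamp_grip (a point): Point on the axis of the clamp cap at the height to grip it, 90.5 mm above the bench (13 mm below its top).
- tongue_tip (a point): Tip of the clamp's tongue, 32 mm from the cap's axis.
- timer: Small white bench timer, 62 x 62 x 22 mm, loose on the bench right of the box; origin under its centre. Leave alone.
- loupe: Black loupe, 39 mm diameter, 37 mm tall, loose on the bench right of the box; origin under its centre. Leave alone.
- spare_cap: Screw cap with a spout, 38 mm diameter, 34 mm tall, standing loose on the bench right of the box; origin under its centre. Leave alone.
There are look-alikes about, which are no part of the job. There is more than one size of the caps_box; the job needs the larger.

How it is judged:
By the outcome, as a careful person would: the job done as asked, in the order asked, and still so for the second after the job is handed in, while the arm keeps its last pose, push and grip.
It also fails if it takes over 50 s, if anything falls off the work surface, if the arm or the gripper's body presses on something with over 40 N, if the wrist force passes 120 N, or if a joint passes its speed limit or range.

### The arm

A 7-joint arm with a two-finger parallel gripper is mounted at the origin on a cart in front of the work surface, level with it; the furniture and walls round the work are solid. World frame = base frame: x ahead of the robot, y to its left, z up, the work surface at z = 0. Lengths are in m, angles in rad, forces in N, time in s.
With the tool pointing down it reaches from about 0.4 to 0.85 m from the base axis. Payload 10.4 kg.
Tool frame: the origin (TCP) lies at the centre of the arm's flange, where the gripper is bolted on; the fingertips stand 182 mm ahead of it and the grasp point (between the pads) lies ahead of it (r.pinch_z is the x of the grasp point in the tool frame, in m); x points along the fingers, z is the direction in which the jaws open and shut, and the axes are right-handed (so a half turn about x gives the same grasp; the last joint's range is limited). The gripper opens to 87 mm and grips with 3 to 60 N. Pads are 19 mm wide; open, the fingers measure 117 mm over their backs; the gripper's body (75 mm by 190 mm) begins 51 mm behind the grasp point.
Start: joints at [1.28, 0.332, -0.065, 1.46, 0.022, 1.35, -0.088], TCP at [0.165, -0.603, 0.405] pointing down, gripper open.
Joint ranges: [-2.6, 2.6], [-0.5, 2.12], [-1.47, 1.34], [0.16, 2.42], [-1.27, 4.41], [0.06, 2.06], [-2.6, 2.6]. Speed limits (rad/s): [2.22, 2.22, 2.79, 2.79, 3.14, 3.14, 3.14].

### API

Orientations are given as [roll, pitch, yaw] about the fixed x, y, z axes, in that order (R = Rz(yaw) Ry(pitch) Rx(roll)).
In Python, from cell import r, optics gives the robot as it stands. The module is installed in compiled form; this text tells all that it offers.
- The arm moves only by the shell command python3 -m jog 'ROWS' [FORCE]. ROWS is JSON, a list of rows, each an object with "fingers": the finger opening in cm, from 0 to 8.7; "translation": the shift along the world's x, y, z in cm, a list of three; "delta_rot": the turn, a rotation vector about the world's x, y, z in rad, a list of three. A call has 1 to 12 rows; each row is the pose to reach, as a shift and turn from the pose measured when the call began; what a row does not reach only later rows make up. A row lasts 1/12 s, in which the tool goes at most 41.7 mm and 7.16 degrees, less where a joint would pass 70% of its speed; a pose out of reach is approached as far as the arm can. A call with a gripper value outside its range is refused whole. The fingers move at their own pace and stop on an object; FORCE is the grip in N (left out, the last holds). Time passes only in rows, so rows that repeat a pose let the fingers close. It gives the time, the measured TCP pose, the force and the opening at its end, in the units of the state.
- r.get_state(): the state, without advancing time (a new reading comes with each control period).
- optics.capture(name): name is "scene" or "top"; returns a dict with "frame" (384x512x3 uint8, red, green, blue), "fx", "fy", "cx", "cy" (pixels), "xyz" and "attitude" of the camera in the world. Camera axes: x right, y up, looking along -z (the intrinsics and any distortion apply to the point x, -y, -z); pixel columns grow to the right and rows downward; lengths in m; the calibration is good to about 2 mm. A picture is of the moment at which its call begins. There is no depth.
- r.close_job(): hands the job in, once; it reports no verdict.
The state is a dict: "time": time; "joints": joint angles; "joint_velocities": joint speeds; "joint_efforts": joint torques, N m; "eef_pos": TCP position; "orientation": TCP orientation; "ft_force": force on the tool from outside, world axes, zero at the start; "ft_torque": the same for the moment, N m; "width": finger opening in m.
Only numpy, scipy, OpenCV 4.12 (cv2) and the standard library are available. Lean on these libraries where they do the work, as an engineer would, in place of code of your own. Each camera call takes 0.05 s, during which the arm holds its last target. There are 200 camera calls.

## Working session

There is one attempt and no reset: what is moved stays moved. The work goes in short steps, Python scripts to look and compute and a shell command to move; the robot and the scene stay as the last step left them, time stands still between calls to the robot, and variables do not carry over. Pictures are saved under pics/ and viewed, about 8 in all and at most 12, crops included, and the job is handed in when it is done.

```bash
mkdir -p pics; ls; python3 - <<'E'
from cell import r, optics
import cv2
print(r.get_state(), r.pinch_z)
for n in ("scene","top"):
    c=optics.capture(n); print({k:v for k,v in c.items() if k!="frame"})
    cv2.imwrite(f"pics/{n}1.png",cv2.resize(c["frame"][:,:,::-1],(800,600),interpolation=cv2.INTER_CUBIC))
    cv2.imwrite(f"raw_{n}1.png",c["frame"][:,:,::-1])
E
```

```text
pics
{'time': 0.0, 'joints': array([ 1.28041749,  0.33286598, -0.06470645,  1.46094141,  0.02162789,
        1.34989729, -0.08849538]), 'joint_velocities': array([-0.00062192, -0.00023136,  0.00119006,  0.00191875, -0.00022135,
       -0.00029899, -0.00151603]), 'joint_efforts': array([ 1.68917777e-04, -6.23257041e+01,  2.45511759e-02, -3.89906931e+01,
       -6.14325539e-02,  3.95528111e-02,  1.40773996e-04]), 'eef_pos': array([ 0.16533936, -0.60259967,  0.40395742]), 'orientation': array([-3.07733471,  1.56938078,  1.90287094]), 'ft_force': array([-0.91668625, -0.22283634, -0.28777038]), 'ft_torque': array([ 0.0341126 , -0.01298823, -0.05351982]), 'width': 0.08704175786605182} 0.1635
{'fx': 373.29052802196577, 'fy': 373.29052802196577, 'cx': 254.39517009821427, 'cy': 190.93726844931427, 'xyz': array([ 0.14280687, -0.48916683,  0.63023505]), 'attitude': array([ 0.90874581, -0.01787023, -0.62808649])}
{'fx': 435.5115704640383, 'fy': 435.5115704640383, 'cx': 264.17615929746285, 'cy': 189.8517207531849, 'xyz': array([0.34439262, 0.05537879, 1.03072338]), 'attitude': array([ 0.19143163, -0.01999249, -1.58810417])}
```

View pics/scene1.png

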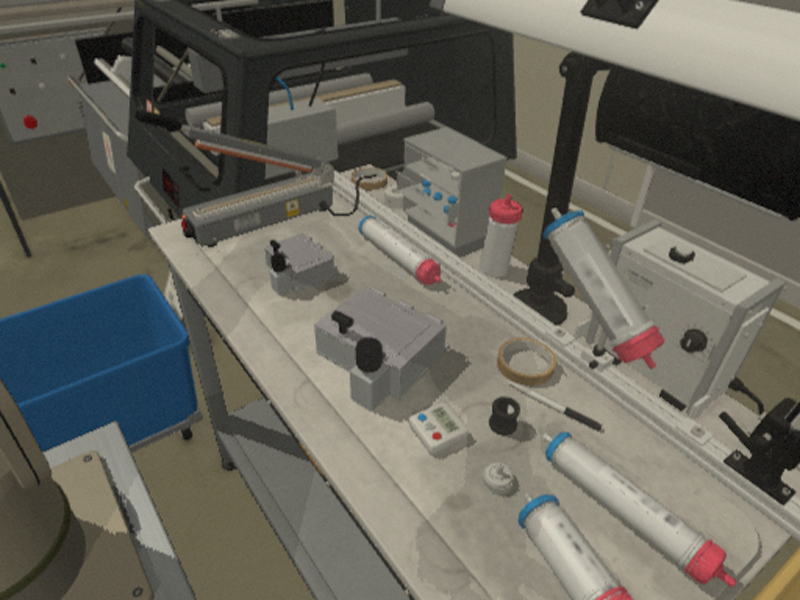

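View pics/top1.png

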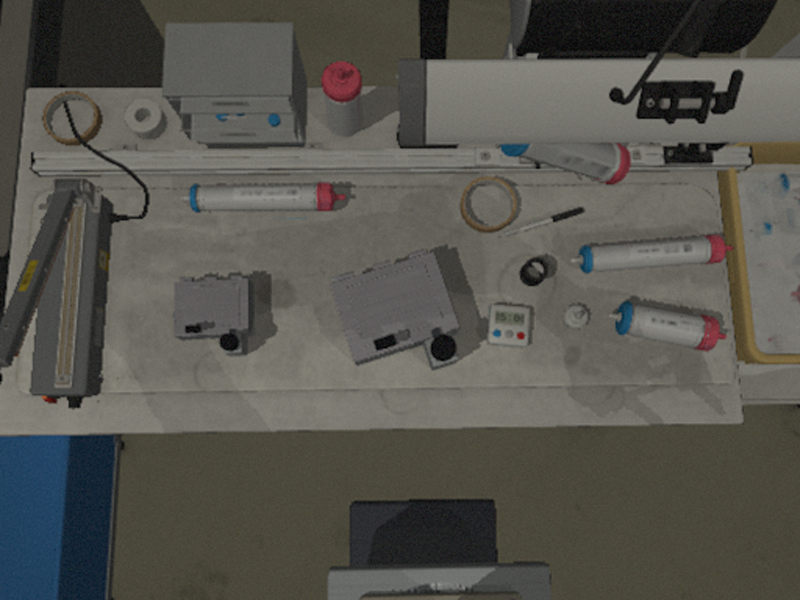

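The scene view shows the larger box at about (380,340), with its clamp cap at (369,355) and bar at (343,322). In the top view (800x600 scale) its lid is at (395,305), cap at (443,348) and bar at (385,342). The small look-alike box is at about (212,310).

```bash
cat > h.py <<'E'
import numpy as np, cv2
from scipy.spatial.transform import Rotation as R
def ray(c,uv):
    u,v=uv; d=np.array([(u-c["cx"])/c["fx"],-(v-c["cy"])/c["fy"],-1.])
    return R.from_euler("xyz",c["attitude"]).apply(d)
def onz(c,uv,z):
    d=ray(c,uv); p=np.array(c["xyz"]); return p+d*(z-p[2])/d[2]
def proj(c,P):
    q=R.from_euler("xyz",c["attitude"]).inv().apply(np.array(P)-c["xyz"])
    return np.array([c["cx"]-c["fx"]*q[0]/q[2], c["cy"]+c["fy"]*q[1]/q[2]])
def tri(c1,u1,c2,u2):
    A=[];b=[];
    for c,u in((c1,u1),(c2,u2)):
        d=ray(c,u);d/=np.linalg.norm(d);M=np.eye(3)-np.outer(d,d);A.append(M);b.append(M@c["xyz"])
    p=np.linalg.solve(sum(A),sum(b)); return p,[np.linalg.norm(M@p-bb) for M,bb in zip(A,b)]
E
python3 - <<'E'
from cell import optics
from h import *
c=optics.capture("top");f=c["frame"]
hsv=cv2.cvtColor(f,cv2.COLOR_RGB2HSV); g=f.max(2)
m=(g<50).astype(np.uint8)
n,l,s,ce=cv2.connectedComponentsWithStats(m)
for i in range(1,n):
    x,y=ce[i]
    if 200<x<360 and 150<y<245 and s[i][4]>15: print("dark",s[i],ce[i], onz(c,ce[i],0.1).round(4), onz(c,ce[i],0.097).round(4), cv2.minAreaRect(np.argwhere(l==i)[:,::-1].astype(np.float32)))
roi=f[150:245,200:350]; print(np.percentile(roi.reshape(-1,3),[5,25,50,75,95],axis=0))
cv2.imwrite("pics/crop1.png",cv2.resize(cv2.convertScaleAbs(roi[:,:,::-1],alpha=1.6),None,fx=5,fy=5,interpolation=cv2.INTER_CUBIC))
s=optics.capture("scene");fs=s["frame"][175:265,190:310]
cv2.imwrite("pics/crop2.png",cv2.resize(cv2.convertScaleAbs(fs[:,:,::-1],alpha=1.6),None,fx=5,fy=5,interpolation=cv2.INTER_CUBIC))
E
```

```text
dark [333 165  18  18 169] [341.0887574  174.08284024] [ 0.5575 -0.1362  0.1   ] [ 0.5582 -0.1369  0.097 ] ((341.7500305175781, 173.25001525878906), (14.142135620117188, 19.091880798339844), 45.0)
dark [276 210  16  21 234] [282.96581197 221.24358974] [ 0.4552 -0.0055  0.1   ] [ 0.4556 -0.0057  0.097 ] ((283.5, 220.0), (20.0, 15.0), 90.0)
dark [239 214  15  10  93] [246.15053763 218.64516129] [0.462  0.0735 0.1   ] [0.4624 0.0735 0.097 ] ((246.10276794433594, 218.7739715576172), (6.9054274559021, 13.459732055664062), 69.44395446777344)
[[ 61.  60.  56.]
 [ 93.  91.  89.]
 [101.  99.  94.]
 [113. 111. 103.]
 [129. 126. 116.]]
```

View pics/crop1.png

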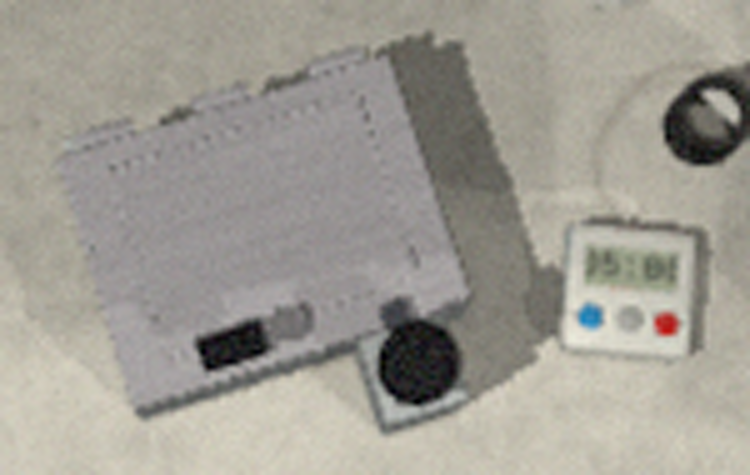

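View pics/crop2.png

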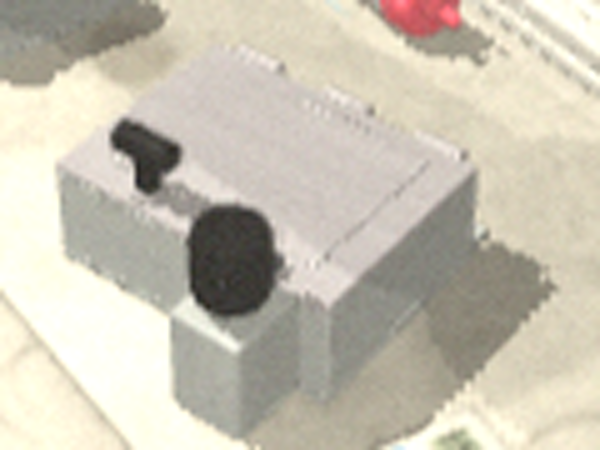

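The crops show the lid corners at about (140,408), (468,300), (390,58) and (64,157) in crop1. The cap top is at (420,362), the bar at (232,345), and the tongue stub at (397,310), still pointing over the lid.

```bash
python3 - <<'E'
from cell import optics
from h import *
c=optics.capture("top"); f=c["frame"]
P=lambda x,y,z: onz(c,(200+x/5-.4,150+y/5-.4),z)
fl,fr,br,bl=[P(*q,.061)[:2] for q in((140,408),(468,300),(390,58),(64,157))]
print(fl,fr,br,bl,[np.linalg.norm(a-b).round(4) for a,b in((fl,fr),(fr,br),(br,bl),(bl,fl))])
a=lambda v:np.arctan2(v[1],v[0])
print("yaw",a(br-fr),a(bl-fl),a(fl-fr)-np.pi/2,a(bl-br)-np.pi/2, "centre",(fl+fr+br+bl)/4)
# side-on cap circle by mask
m=(f.max(2)<45).astype(np.uint8); m[:, :272]=0; m[:,296:]=0; m[:210]=0;m[235:]=0
cs,_=cv2.findContours(m,0,1); k=max(cs,key=cv2.contourArea); print(cv2.minEnclosingCircle(k))
cap=P(420,362,.103); bar=P(232,345,.097); print("cap",cap,"bar",bar)
for yaw in(.25,.28,.31):
  Rz=R.from_euler("z",yaw).as_matrix()[:2,:2]
  print(yaw,"cap-bar box",Rz.T@(cap-bar)[:2],"expect -32,-75; centre from cap",cap[:2]-Rz@[-.082,-.045],"bar",bar[:2]-Rz@[-.05,.03])
t=P(397,310,.0675); print("tongue pt",t, a((t-cap)[:2]))
s=optics.capture("scene")
S=lambda x,y:(190+x/5-.4,175+y/5-.4)
print("bar tri",tri(c,(246.15,218.65),s,S(147,147)))
print("cap top tri",tri(c,(283.6,222),s,S(230,228)))
E
```

```text
[0.43944947 0.11570698] [ 0.48583594 -0.03184043] [0.59868275 0.00070858] [0.55406595 0.15003143] [np.float64(0.1547), np.float64(0.1174), np.float64(0.1558), np.float64(0.1196)]
yaw 0.2808136049940459 0.2909725179322853 0.3045998727237609 0.29035015750833826 centre [0.51950853 0.05865164]
((282.0, 220.5), 9.861641883850098)
cap [ 0.4532006  -0.00666944  0.103     ] bar [0.46247203 0.07384364 0.097     ]
0.25 cap-bar box [-0.02890245 -0.07571633] expect -32,-75; centre from cap [0.52151824 0.05721874] bar [0.51833977 0.05714646]
0.28 cap-bar box [-0.0311606  -0.07481532] expect -32,-75; centre from cap [0.51957115 0.05923922] bar [0.51881547 0.05882976]
0.31 cap-bar box [-0.0333907  -0.07384698] expect -32,-75; centre from cap [0.51756432 0.06120038] bar [0.51924047 0.06052656]
tongue pt [0.48083565 0.00063751 0.0675    ] 0.25849334215845055
bar tri (array([0.46396987, 0.07335896, 0.08962441]), [np.float64(0.0007406762659874871), np.float64(0.0007406762659874901)])
cap top tri (array([ 0.45431764, -0.0071896 ,  0.10563442]), [np.float64(0.001572745231839111), np.float64(0.0015727452318391052)])
```

```bash
cat >> h.py <<'E'
def tool(st):
    M=R.from_euler("xyz",st["orientation"]).as_matrix(); g=np.array(st["eef_pos"])+M@[.1635,0,0]
    return M,g
YAW=.29; C=np.array([.519,.059,0]); RB=R.from_euler("z",YAW)
def w(x,y,z): return C+RB.apply([x/1e3,y/1e3,z/1e3])
def rep(goal=None,head=None):
    from cell import r
    st=r.get_state();M,g=tool(st);z=M[:,2]
    print("t",st["time"],"grasp",g.round(4),"eef",np.round(st["eef_pos"],4),"toolx",M[:,0].round(3),"jaw heading",np.arctan2(z[1],z[0]).round(4),"w",round(st["width"],4),"F",np.round(st["ft_force"],1),"T",np.round(st["ft_torque"],2),"q",np.round(st["joints"],2))
    if goal is not None: 
        # rotation to tool straight down with jaw heading
        zz=np.array([np.cos(head),np.sin(head),0]);xx=np.array([0,0,-1.]);T=np.c_[xx,np.cross(zz,xx),zz]
        print("rotvec",R.from_matrix(T@M.T).as_rotvec().round(4),"TCP shift cm",((np.array(goal)-T[:,0]*.1635-st["eef_pos"])*100).round(2))
E
python3 - <<'E'
from h import *
print(w(-82,-45,90.5),w(-50,30,89),w(34.4,30,167))
for h in (YAW-np.pi/2, YAW-np.pi/4,YAW,YAW+np.pi/4,YAW+np.pi/2,YAW-3*np.pi/4,YAW-np.pi): print(round(h,3));rep(w(-82,-45,90.5),h)
E
```

```text
[ 0.45329185 -0.00756906  0.0905    ] [0.46250924 0.07344971 0.089     ] [0.54338502 0.09758407 0.167     ]
-1.281
t 0.3 grasp [ 0.1654 -0.6026  0.241 ] eef [ 0.1654 -0.6027  0.4045] toolx [-0.  0. -1.] jaw heading -1.303 w 0.0868 F [-0.   0.4 -0.5] T [-0.01 -0.03 -0.  ] q [ 1.28  0.33 -0.06  1.46  0.02  1.35 -0.09]
rotvec [-0.0004 -0.0001  0.0222] TCP shift cm [ 28.79  59.51 -15.05]
-0.495
t 0.3 grasp [ 0.1654 -0.6026  0.241 ] eef [ 0.1654 -0.6027  0.4045] toolx [-0.  0. -1.] jaw heading -1.303 w 0.0868 F [-0.   0.4 -0.5] T [-0.01 -0.03 -0.  ] q [ 1.28  0.33 -0.06  1.46  0.02  1.35 -0.09]
rotvec [-3.000e-04 -2.000e-04  8.076e-01] TCP shift cm [ 28.79  59.51 -15.05]
0.29
t 0.3 grasp [ 0.1654 -0.6026  0.241 ] eef [ 0.1654 -0.6027  0.4045] toolx [-0.  0. -1.] jaw heading -1.303 w 0.0868 F [-0.   0.4 -0.5] T [-0.01 -0.03 -0.  ] q [ 1.28  0.33 -0.06  1.46  0.02  1.35 -0.09]
rotvec [-2.000e-04 -4.000e-04  1.593e+00] TCP shift cm [ 28.79  59.51 -15.05]
1.075
t 0.3 grasp [ 0.1654 -0.6026  0.241 ] eef [ 0.1654 -0.6027  0.4045] toolx [-0.  0. -1.] jaw heading -1.303 w 0.0868 F [-0.   0.4 -0.5
[... 319 characters left out ...]
.28  0.33 -0.06  1.46  0.02  1.35 -0.09]
rotvec [-1.0000e-04  6.0000e-04 -3.1194e+00] TCP shift cm [ 28.79  59.51 -15.05]
-2.066
t 0.3 grasp [ 0.1654 -0.6026  0.241 ] eef [ 0.1654 -0.6027  0.4045] toolx [-0.  0. -1.] jaw heading -1.303 w 0.0868 F [-0.   0.4 -0.5] T [-0.01 -0.03 -0.  ] q [ 1.28  0.33 -0.06  1.46  0.02  1.35 -0.09]
rotvec [-4.000e-04  1.000e-04 -7.632e-01] TCP shift cm [ 28.79  59.51 -15.05]
-2.852
t 0.3 grasp [ 0.1654 -0.6026  0.241 ] eef [ 0.1654 -0.6027  0.4045] toolx [-0.  0. -1.] jaw heading -1.303 w 0.0868 F [-0.   0.4 -0.5] T [-0.01 -0.03 -0.  ] q [ 1.28  0.33 -0.06  1.46  0.02  1.35 -0.09]
rotvec [-4.0000e-04  2.0000e-04 -1.5486e+00] TCP shift cm [ 28.79  59.51 -15.05]
```

```bash
python3 -m jog '[{"fingers":8.7,"translation":[28.8,59.5,0],"delta_rot":[0,0,0.022]},{"fingers":8.7,"translation":[28.8,59.5,0],"delta_rot":[0,0,0.022]},{"fingers":8.7,"translation":[28.8,59.5,0],"delta_rot":[0,0,0.022]},{"fingers":8.7,"translation":[28.8,59.5,0],"delta_rot":[0,0,0.022]},{"fingers":8.7,"translation":[28.8,59.5,0],"delta_rot":[0,0,0.022]},{"fingers":8.7,"translation":[28.8,59.5,0],"delta_rot":[0,0,0.022]},{"fingers":8.7,"translation":[28.8,59.5,0],"delta_rot":[0,0,0.022]},{"fingers":8.7,"translation":[28.8,59.5,0],"delta_rot":[0,0,0.022]},{"fingers":8.7,"translation":[28.8,59.5,0],"delta_rot":[0,0,0.022]},{"fingers":8.7,"translation":[28.8,59.5,0],"delta_rot":[0,0,0.022]},{"fingers":8.7,"translation":[28.8,59.5,0],"delta_rot":[0,0,0.022]},{"fingers":8.7,"translation":[28.8,59.5,0],"delta_rot":[0,0,0.022]}]' 20; python3 -c "
from h import *
rep(w(-82,-45,90.5),-1.281)"
```

```text
time: 1.3
eef_pos: [0.3835, -0.1505, 0.4048]
orientation: [0.396, 1.57, -0.886]
ft_force: [0.8, -0.7, 0.5]
width: 0.087
t 1.3 grasp [ 0.3836 -0.1506  0.2413] eef [ 0.3835 -0.1505  0.4048] toolx [ 0.    -0.001 -1.   ] jaw heading -1.2811 w 0.087 F [ 0.8 -0.7  0.5] T [-0.04 -0.1  -0.05] q [ 0.85 -0.13 -0.53  1.95 -0.07  1.3  -0.94]
rotvec [0.0005 0.0004 0.0001] TCP shift cm [  6.98  14.3  -15.08]
```

```bash
python3 -m jog '[{"fingers":8.7,"translation":[7,14.3,-4],"delta_rot":[0,0,0]},{"fingers":8.7,"translation":[7,14.3,-4],"delta_rot":[0,0,0]},{"fingers":8.7,"translation":[7,14.3,-4],"delta_rot":[0,0,0]},{"fingers":8.7,"translation":[7,14.3,-4],"delta_rot":[0,0,0]},{"fingers":8.7,"translation":[7,14.3,-4],"delta_rot":[0,0,0]},{"fingers":8.7,"translation":[7,14.3,-7],"delta_rot":[0,0,0]},{"fingers":8.7,"translation":[7,14.3,-10],"delta_rot":[0,0,0]},{"fingers":8.7,"translation":[7,14.3,-12],"delta_rot":[0,0,0]},{"fingers":8.7,"translation":[7,14.3,-14],"delta_rot":[0,0,0]},{"fingers":8.7,"translation":[7,14.3,-15],"delta_rot":[0,0,0]},{"fingers":8.7,"translation":[7,14.3,-15],"delta_rot":[0,0,0]},{"fingers":8.7,"translation":[7,14.3,-15],"delta_rot":[0,0,0]}]' 20; python3 -c "
from h import *
rep(w(-82,-45,90.5),-1.281)"
```

```text
time: 2.3
eef_pos: [0.4537, -0.0075, 0.2552]
orientation: [0.5, 1.571, -0.781]
ft_force: [-0.2, 0.4, 1.7]
width: 0.0865
t 2.3 grasp [ 0.4537 -0.0075  0.0917] eef [ 0.4537 -0.0075  0.2552] toolx [ 0. -0. -1.] jaw heading -1.281 w 0.0865 F [-0.2  0.4  1.7] T [0.02 0.03 0.  ] q [ 0.64  0.18 -0.76  2.03  0.15  0.98 -1.48]
rotvec [ 0.0002  0.0002 -0.    ] TCP shift cm [-0.04 -0.01 -0.12]
```

```bash
python3 -m jog '[{"fingers":2.5,"translation":[0,0,-0.1],"delta_rot":[0,0,0]},{"fingers":2.5,"translation":[0,0,-0.1],"delta_rot":[0,0,0]},{"fingers":2.5,"translation":[0,0,-0.1],"delta_rot":[0,0,0]},{"fingers":2.5,"translation":[0,0,-0.1],"delta_rot":[0,0,0]},{"fingers":2.5,"translation":[0,0,-0.1],"delta_rot":[0,0,0]},{"fingers":2.5,"translation":[0,0,-0.1],"delta_rot":[0,0,0]},{"fingers":2.5,"translation":[0,0,-0.1],"delta_rot":[0,0,0]},{"fingers":2.5,"translation":[0,0,-0.1],"delta_rot":[0,0,0]},{"fingers":2.5,"translation":[0,0,-0.1],"delta_rot":[0,0,0]},{"fingers":2.5,"translation":[0,0,-0.1],"delta_rot":[0,0,0]},{"fingers":2.5,"translation":[0,0,-0.1],"delta_rot":[0,0,0]},{"fingers":2.5,"translation":[0,0,-0.1],"delta_rot":[0,0,0]}]' 20; python3 -c "
from h import *
rep(w(-82,-45,90.5),-1.281)"
```

```text
time: 3.3
eef_pos: [0.4538, -0.008, 0.2543]
orientation: [0.273, 1.57, -1.009]
ft_force: [0.8, -4.5, -0.0]
width: 0.0337
t 3.3 grasp [ 0.4539 -0.0081  0.0908] eef [ 0.4538 -0.008   0.2543] toolx [ 0.    -0.001 -1.   ] jaw heading -1.2816 w 0.0337 F [ 0.8 -4.5 -0. ] T [-0.94 -0.29 -0.01] q [ 0.64  0.18 -0.76  2.03  0.15  0.98 -1.48]
rotvec [0.0008 0.0005 0.0006] TCP shift cm [-0.05  0.04 -0.03]
```

```bash
python3 -m jog '[{"fingers":2.5,"translation":[0,-0.05,0],"delta_rot":[0,0,0.07]},{"fingers":2.5,"translation":[0,-0.05,0],"delta_rot":[0,0,0.14]},{"fingers":2.5,"translation":[0,-0.05,0],"delta_rot":[0,0,0.21]},{"fingers":2.5,"translation":[0,-0.05,0],"delta_rot":[0,0,0.28]},{"fingers":2.5,"translation":[0,-0.05,0],"delta_rot":[0,0,0.35]},{"fingers":2.5,"translation":[0,-0.05,0],"delta_rot":[0,0,0.42]},{"fingers":2.5,"translation":[0,-0.05,0],"delta_rot":[0,0,0.49]},{"fingers":2.5,"translation":[0,-0.05,0],"delta_rot":[0,0,0.56]},{"fingers":2.5,"translation":[0,-0.05,0],"delta_rot":[0,0,0.63]},{"fingers":2.5,"translation":[0,-0.05,0],"delta_rot":[0,0,0.70]},{"fingers":2.5,"translation":[0,-0.05,0],"delta_rot":[0,0,0.77]},{"fingers":2.5,"translation":[0,-0.05,0],"delta_rot":[0,0,0.77]}]'; python3 -c "
from h import *
rep(w(-82,-45,90.5),0.25)"
```

```text
time: 4.3
eef_pos: [0.4543, -0.0091, 0.2544]
orientation: [0.273, 1.568, -0.234]
ft_force: [4.9, -4.7, -4.1]
width: 0.0328
t 4.3 grasp [ 0.4547 -0.0092  0.0909] eef [ 0.4543 -0.0091  0.2544] toolx [ 0.003 -0.001 -1.   ] jaw heading -0.5076 w 0.0328 F [ 4.9 -4.7 -4.1] T [-1.04 -1.21  0.02] q [ 0.72  0.2  -0.85  2.03  0.18  0.98 -0.73]
rotvec [-4.000e-04  2.700e-03  7.576e-01] TCP shift cm [-0.1   0.16 -0.04]
```

```bash
python3 -m jog '[{"fingers":2.5,"translation":[0,0,0],"delta_rot":[0,0,0.07]},{"fingers":2.5,"translation":[0,0,0],"delta_rot":[0,0,0.14]},{"fingers":2.5,"translation":[0,0,0],"delta_rot":[0,0,0.21]},{"fingers":2.5,"translation":[0,0,0],"delta_rot":[0,0,0.28]},{"fingers":2.5,"translation":[0,0,0],"delta_rot":[0,0,0.35]},{"fingers":2.5,"translation":[0,0,0],"delta_rot":[0,0,0.42]},{"fingers":2.5,"translation":[0,0,0],"delta_rot":[0,0,0.49]},{"fingers":2.5,"translation":[0,0,0],"delta_rot":[0,0,0.56]},{"fingers":2.5,"translation":[0,0,0],"delta_rot":[0,0,0.63]},{"fingers":2.5,"translation":[0,0,0],"delta_rot":[0,0,0.70]},{"fingers":2.5,"translation":[0,0,0],"delta_rot":[0,0,0.76]},{"fingers":2.5,"translation":[0,0,0],"delta_rot":[0,0,0.76]}]'; python3 -c "
from h import *
rep(w(-82,-45,90.5),0.29)
from cell import optics
c=optics.capture('scene');f=c['frame'][150:270,180:320]
cv2.imwrite('pics/crop3.png',cv2.resize(cv2.convertScaleAbs(f[:,:,::-1],alpha=1.6),None,fx=5,fy=5,interpolation=cv2.INTER_CUBIC))"
```

```text
time: 5.3
eef_pos: [0.4551, -0.0097, 0.2544]
orientation: [-0.008, 1.565, 0.248]
ft_force: [9.7, -3.9, -9.7]
width: 0.0335
t 5.3 grasp [ 0.456  -0.0095  0.0909] eef [ 0.4551 -0.0097  0.2544] toolx [ 0.006  0.001 -1.   ] jaw heading 0.2558 w 0.0335 F [ 9.7 -3.9 -9.7] T [-0.92 -2.13  0.03] q [ 0.82  0.23 -0.96  2.03  0.22  0.99  0.01]
rotvec [-0.0015  0.0055  0.0342] TCP shift cm [-0.18  0.22 -0.04]
```

View pics/crop3.png

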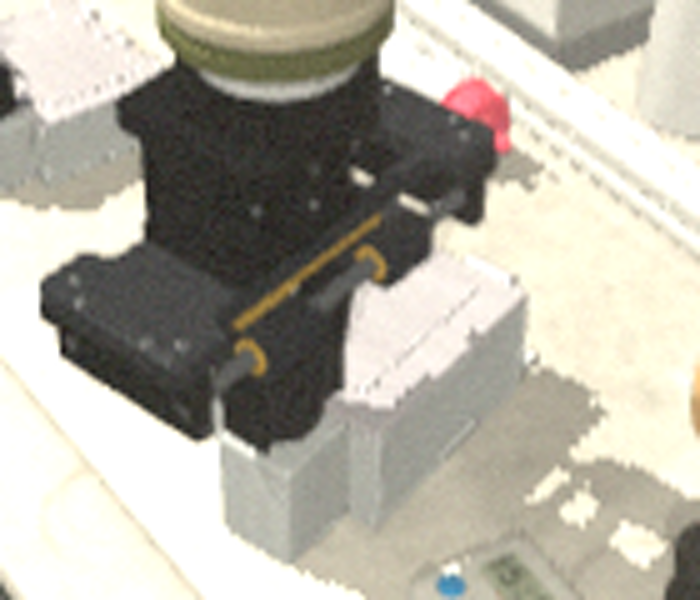

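The cap is gripped at 33.5 mm and has turned 1.54 rad. The gripper hides the tongue, so I'll release, rise and step left to check.

```bash
python3 -m jog '[{"fingers":8.7,"translation":[0,0,0],"delta_rot":[0,0,0]},{"fingers":8.7,"translation":[0,0,0],"delta_rot":[0,0,0]},{"fingers":8.7,"translation":[0,0,0],"delta_rot":[0,0,0]},{"fingers":8.7,"translation":[0,0,0],"delta_rot":[0,0,0]},{"fingers":8.7,"translation":[0,0,4],"delta_rot":[0,0,0]},{"fingers":8.7,"translation":[0,0,8],"delta_rot":[0,0,0]},{"fingers":8.7,"translation":[0,4,10],"delta_rot":[0,0,0]},{"fingers":8.7,"translation":[0,8,10],"delta_rot":[0,0,0]},{"fingers":8.7,"translation":[0,12,10],"delta_rot":[0,0,0]},{"fingers":8.7,"translation":[0,16,10],"delta_rot":[0,0,0]},{"fingers":8.7,"translation":[0,20,10],"delta_rot":[0,0,0]},{"fingers":8.7,"translation":[0,20,10],"delta_rot":[0,0,0]}]'; python3 -c "
from h import *
rep()
from cell import optics
a=optics.capture('top');cv2.imwrite('raw_top2.png',a['frame'][:,:,::-1]);f=a['frame'][190:240,225:305]
b=optics.capture('scene');g=b['frame'][185:255,200:290]
I=[cv2.resize(cv2.convertScaleAbs(x[:,:,::-1],alpha=2),(80*5,50*8) if 0 else (x.shape[1]*k,x.shape[0]*k),interpolation=cv2.INTER_CUBIC) for x,k in((f,8),)]
cv2.imwrite('pics/crop4.png',I[0])
cv2.imwrite('pics/crop5.png',cv2.resize(cv2.convertScaleAbs(g[:,:,::-1],alpha=2),None,fx=7,fy=7,interpolation=cv2.INTER_CUBIC))"
```

```text
time: 6.35
eef_pos: [0.4526, 0.1986, 0.3551]
orientation: [0.517, 1.563, 0.78]
ft_force: [-0.2, 0.2, 0.2]
width: 0.0863
t 6.35 grasp [0.4536 0.1996 0.1916] eef [0.4526 0.1986 0.3551] toolx [ 0.006  0.006 -1.   ] jaw heading 0.2635 w 0.0863 F [-0.2  0.2  0.2] T [-0.01 -0.13  0.01] q [ 0.53  0.23 -1.14  1.82  0.22  1.22 -0.41]
```

View pics/crop4.png

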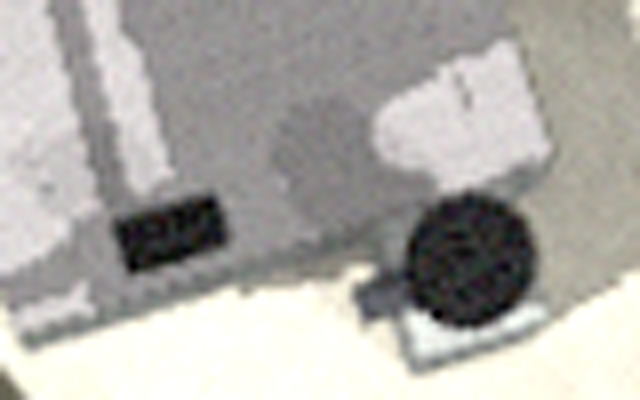

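View pics/crop5.png

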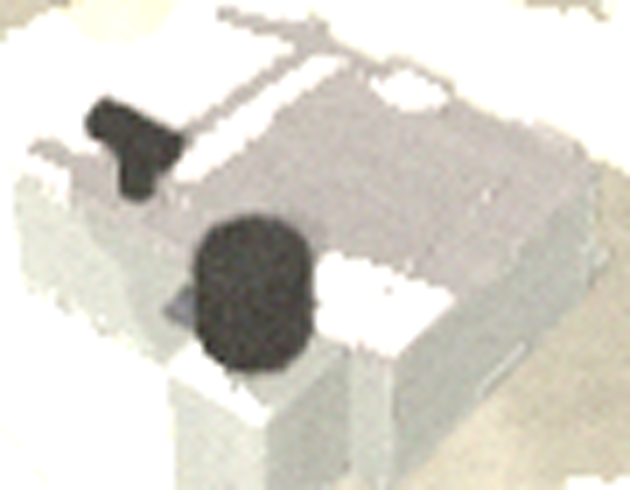

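The tongue now points left along the front of the box: tip at about (360,304) in crop4, cap centre at (470,259), clear of the lid. Next I'll work out its angle and the move to the bar.

```bash
python3 - <<'E'
from cell import optics
from h import *
c=optics.capture("top")
P=lambda x,y,z: onz(c,(225+(x+.5)/8-.5,190+(y+.5)/8-.5),z)
cap=P(470,259,.103);tip=P(360,304,.065);bar=P(172,232,.097)
v=(tip-cap)[:2];print(cap,tip,np.linalg.norm(v),"turn",np.arctan2(v[1],v[0])-YAW,"bar",bar,w(-50,30,89))
rep(w(-50,30,89),-1.281)
rep(w(-50,30,89),1.861)
E
```

```text
[ 0.45334419 -0.00605659  0.103     ] [0.4457129 0.0223374 0.065    ] 0.029401619854345758 turn 1.5433561344588496 bar [0.46255131 0.07370829 0.097     ] [0.46250924 0.07344971 0.089     ]
t 6.5 grasp [0.4556 0.1909 0.1907] eef [0.4548 0.1906 0.3542] toolx [ 0.005  0.001 -1.   ] jaw heading 0.2546 w 0.0868 F [-0.3  0.2 -1. ] T [-0.04 -0.14 -0.02] q [ 0.54  0.23 -1.13  1.83  0.22  1.22 -0.4 ]
rotvec [ 0.0024  0.0048 -1.5356] TCP shift cm [  0.77 -11.72 -10.17]
t 6.5 grasp [0.4556 0.1909 0.1907] eef [0.4548 0.1906 0.3542] toolx [ 0.005  0.001 -1.   ] jaw heading 0.2546 w 0.0868 F [-0.3  0.2 -1. ] T [-0.04 -0.14 -0.02] q [ 0.54  0.23 -1.13  1.83  0.22  1.22 -0.4 ]
rotvec [-0.0048  0.0024  1.6064] TCP shift cm [  0.77 -11.72 -10.17]
```

```bash
python3 -m jog '[{"fingers":5,"translation":[0,-1,0],"delta_rot":[0,0,0.12]},{"fingers":5,"translation":[0,-2,0],"delta_rot":[0,0,0.24]},{"fingers":5,"translation":[0,-3,0],"delta_rot":[0,0,0.36]},{"fingers":5,"translation":[0,-4,0],"delta_rot":[0,0,0.48]},{"fingers":5,"translation":[0,-5,0],"delta_rot":[0,0,0.6]},{"fingers":5,"translation":[0,-6,0],"delta_rot":[0,0,0.72]},{"fingers":5,"translation":[0.4,-7,0],"delta_rot":[0,0,0.84]},{"fingers":5,"translation":[0.8,-8,0],"delta_rot":[0,0,0.96]},{"fingers":5,"translation":[0.8,-9,0],"delta_rot":[0,0,1.08]},{"fingers":5,"translation":[0.8,-10,0],"delta_rot":[0,0,1.2]},{"fingers":5,"translation":[0.8,-11,0],"delta_rot":[0,0,1.32]},{"fingers":5,"translation":[0.8,-11.7,0],"delta_rot":[0,0,1.44]}]' 35; python3 -c "
from h import *
rep(w(-50,30,89),1.861)"
```

```text
time: 7.5
eef_pos: [0.4628, 0.0708, 0.3538]
orientation: [0.304, 1.567, 2.0]
ft_force: [0.2, -0.8, 0.2]
width: 0.0499
t 7.5 grasp [0.4626 0.0713 0.1903] eef [0.4628 0.0708 0.3538] toolx [-0.002  0.003 -1.   ] jaw heading 1.6964 w 0.0499 F [ 0.2 -0.8  0.2] T [ 0.14 -0.13  0.01] q [ 1.03  0.25 -1.39  1.88  0.25  1.23  1.26]
rotvec [-0.0032 -0.0018  0.1646] TCP shift cm [ -0.03   0.27 -10.13]
```

Joint 3 is at -1.39 and its limit is -1.47. I'll turn the wrist back and use the opposite jaw heading, which is the same grasp.

```bash
python3 -m jog '[{"fingers":5,"translation":[0,0.3,0],"delta_rot":[0,0,-0.12]},{"fingers":5,"translation":[0,0.3,0],"delta_rot":[0,0,-0.24]},{"fingers":5,"translation":[0,0.3,0],"delta_rot":[0,0,-0.36]},{"fingers":5,"translation":[0,0.3,0],"delta_rot":[0,0,-0.48]},{"fingers":5,"translation":[0,0.3,0],"delta_rot":[0,0,-0.6]},{"fingers":5,"translation":[0,0.3,0],"delta_rot":[0,0,-0.72]},{"fingers":5,"translation":[0,0.3,0],"delta_rot":[0,0,-0.84]},{"fingers":5,"translation":[0,0.3,0],"delta_rot":[0,0,-0.96]},{"fingers":5,"translation":[0,0.3,0],"delta_rot":[0,0,-1.08]},{"fingers":5,"translation":[0,0.3,0],"delta_rot":[0,0,-1.2]},{"fingers":5,"translation":[0,0.3,0],"delta_rot":[0,0,-1.32]},{"fingers":5,"translation":[0,0.3,0],"delta_rot":[0,0,-1.44]}]' 35; python3 -c "
from h import *
rep(w(-50,30,89),-1.281)"
```

```text
time: 8.5
eef_pos: [0.4628, 0.0718, 0.3538]
orientation: [0.014, 1.568, 0.261]
ft_force: [0.1, 0.7, -0.6]
width: 0.0503
t 8.5 grasp [0.4633 0.072  0.1903] eef [0.4628 0.0718 0.3538] toolx [ 0.003  0.001 -1.   ] jaw heading 0.247 w 0.0503 F [ 0.1  0.7 -0.6] T [-0.02 -0.12 -0.01] q [ 0.84  0.14 -1.14  1.88  0.13  1.2  -0.1 ]
rotvec [ 0.0016  0.0029 -1.528 ] TCP shift cm [ -0.03   0.16 -10.13]
```

```bash
python3 -m jog '[{"fingers":5,"translation":[0,0.15,0],"delta_rot":[0,0,-0.12]},{"fingers":5,"translation":[0,0.15,0],"delta_rot":[0,0,-0.24]},{"fingers":5,"translation":[0,0.15,0],"delta_rot":[0,0,-0.36]},{"fingers":5,"translation":[0,0.15,0],"delta_rot":[0,0,-0.48]},{"fingers":5,"translation":[0,0.15,0],"delta_rot":[0,0,-0.6]},{"fingers":5,"translation":[0,0.15,0],"delta_rot":[0,0,-0.72]},{"fingers":5,"translation":[0,0.15,0],"delta_rot":[0,0,-0.84]},{"fingers":5,"translation":[0,0.15,0],"delta_rot":[0,0,-0.96]},{"fingers":5,"translation":[0,0.15,0],"delta_rot":[0,0,-1.08]},{"fingers":5,"translation":[0,0.15,0],"delta_rot":[0,0,-1.2]},{"fingers":5,"translation":[0,0.15,0],"delta_rot":[0,0,-1.32]},{"fingers":5,"translation":[0,0.15,0],"delta_rot":[0,0,-1.44]}]' 35; python3 -c "
from h import *
rep(w(-50,30,89),-1.281)"
```

```text
time: 9.5
eef_pos: [0.4628, 0.0714, 0.3538]
orientation: [-0.083, 1.567, -1.286]
ft_force: [0.0, 0.2, 0.1]
width: 0.0503
t 9.5 grasp [0.4629 0.0708 0.1903] eef [0.4628 0.0714 0.3538] toolx [ 0.001 -0.004 -1.   ] jaw heading -1.2024 w 0.0503 F [0.  0.2 0.1] T [-0.01  0.01 -0.04] q [ 0.7   0.11 -0.99  1.89  0.1   1.2  -1.52]
rotvec [ 0.0037  0.0009 -0.0786] TCP shift cm [ -0.03   0.2  -10.13]
```

```bash
python3 -m jog '[{"fingers":5,"translation":[0,0.25,-2],"delta_rot":[0.004,0.001,-0.079]},{"fingers":5,"translation":[0,0.25,-4],"delta_rot":[0.004,0.001,-0.079]},{"fingers":5,"translation":[0,0.25,-6],"delta_rot":[0.004,0.001,-0.079]},{"fingers":5,"translation":[0,0.25,-8],"delta_rot":[0.004,0.001,-0.079]},{"fingers":5,"translation":[0,0.25,-9],"delta_rot":[0.004,0.001,-0.079]},{"fingers":5,"translation":[0,0.25,-10.1],"delta_rot":[0.004,0.001,-0.079]},{"fingers":5,"translation":[0,0.25,-10.1],"delta_rot":[0.004,0.001,-0.079]},{"fingers":5,"translation":[0,0.25,-10.1],"delta_rot":[0.004,0.001,-0.079]},{"fingers":5,"translation":[0,0.25,-10.1],"delta_rot":[0.004,0.001,-0.079]}]' 35; python3 -c "
from h import *
rep(w(-50,30,89),-1.281)"
```

```text
time: 10.25
eef_pos: [0.4632, 0.0738, 0.2537]
orientation: [1.487, 1.57, 0.205]
ft_force: [-0.5, -0.4, 0.1]
width: 0.0502
t 10.25 grasp [0.4633 0.0739 0.0902] eef [0.4632 0.0738 0.2537] toolx [ 0.001  0.    -1.   ] jaw heading -1.2818 w 0.0502 F [-0.5 -0.4  0.1] T [-0.02  0.01 -0.  ] q [ 0.61  0.27 -0.95  1.99  0.26  1.   -1.74]
rotvec [-0.0002  0.0011  0.0008] TCP shift cm [-0.06 -0.04 -0.12]
```

```bash
python3 -m jog '[{"fingers":2,"translation":[-0.05,0,-0.1],"delta_rot":[0,0,0]},{"fingers":2,"translation":[-0.05,0,-0.1],"delta_rot":[0,0,0]},{"fingers":2,"translation":[-0.05,0,-0.1],"delta_rot":[0,0,0]},{"fingers":2,"translation":[-0.05,0,-0.1],"delta_rot":[0,0,0]},{"fingers":2,"translation":[-0.05,0,-0.1],"delta_rot":[0,0,0]},{"fingers":2,"translation":[-0.05,0,-0.1],"delta_rot":[0,0,0]},{"fingers":2,"translation":[-0.05,0,-0.1],"delta_rot":[0,0,0]},{"fingers":2,"translation":[-0.05,0,-0.1],"delta_rot":[0,0,0]},{"fingers":2,"translation":[-0.05,0,-0.1],"delta_rot":[0,0,0]}]' 35; python3 - <<'E'
from h import *
rep(w(-50,30,89),-1.281)
for d in range(0,66,5):
    t=np.radians(d);x=60-110*np.cos(t)+34*np.sin(t);z=55+110*np.sin(t)+34*np.cos(t)
    print(d,((w(x,30,z)-w(-50,30,89))*100).round(2))
E
```

```text
time: 11.0
eef_pos: [0.4629, 0.0733, 0.2528]
orientation: [0.948, 1.569, -0.334]
ft_force: [1.4, -4.3, 0.7]
width: 0.0296
t 11.0 grasp [0.4632 0.0732 0.0893] eef [0.4629 0.0733 0.2528] toolx [ 0.002 -0.001 -1.   ] jaw heading -1.2823 w 0.0296 F [ 1.4 -4.3  0.7] T [-1.05 -0.38  0.11] q [ 0.61  0.27 -0.95  1.99  0.26  1.   -1.74]
rotvec [0.0006 0.0016 0.0013] TCP shift cm [-0.04  0.02 -0.03]
0 [0. 0. 0.]
5 [0.32 0.1  0.95]
10 [0.73 0.22 1.86]
15 [1.2  0.36 2.73]
20 [1.75 0.52 3.56]
25 [2.36 0.71 4.33]
30 [3.04 0.91 5.04]
35 [3.77 1.13 5.69]
40 [4.56 1.36 6.28]
45 [5.39 1.61 6.78]
50 [6.26 1.87 7.21]
55 [7.16 2.14 7.56]
60 [8.09 2.41 7.83]
65 [9.04 2.7  8.01]
```

Gripped at 29.6 mm, which matches the 30 mm bar. Next I'll lift along the arc, first to 30 degrees.

```bash
python3 -m jog '[{"fingers":2,"translation":[0.15,0.05,0.5],"delta_rot":[0,0,0]},{"fingers":2,"translation":[0.32,0.1,0.95],"delta_rot":[0,0,0]},{"fingers":2,"translation":[0.52,0.16,1.4],"delta_rot":[0,0,0]},{"fingers":2,"translation":[0.73,0.22,1.86],"delta_rot":[0,0,0]},{"fingers":2,"translation":[0.96,0.29,2.3],"delta_rot":[0,0,0]},{"fingers":2,"translation":[1.2,0.36,2.73],"delta_rot":[0,0,0]},{"fingers":2,"translation":[1.47,0.44,3.15],"delta_rot":[0,0,0]},{"fingers":2,"translation":[1.75,0.52,3.56],"delta_rot":[0,0,0]},{"fingers":2,"translation":[2.05,0.62,3.95],"delta_rot":[0,0,0]},{"fingers":2,"translation":[2.36,0.71,4.33],"delta_rot":[0,0,0]},{"fingers":2,"translation":[2.7,0.81,4.7],"delta_rot":[0,0,0]},{"fingers":2,"translation":[3.04,0.91,5.04],"delta_rot":[0,0,0]}]' 40; cat >> h.py <<'E'
def ang():
    from cell import r
    _,g=tool(r.get_state()); b=RB.inv().apply(g-C)*1e3; d=b-[60,0,55]
    print("grasp box",b.round(1),"radius",np.hypot(d[0],d[2]).round(1),"lid deg",np.degrees(np.arctan2(d[2],-d[0])-np.arctan2(34,110)).round(2))
E
python3 -c "
from h import *
rep(w(34.4,30,167),-1.281); ang()"
```

```text
time: 12.0
eef_pos: [0.4934, 0.0825, 0.3034]
orientation: [0.419, 1.57, -0.864]
ft_force: [-3.6, -3.1, -2.8]
width: 0.0293
t 12.0 grasp [0.4935 0.0824 0.1399] eef [0.4934 0.0825 0.3034] toolx [ 0.001 -0.001 -1.   ] jaw heading -1.2822 w 0.0293 F [-3.6 -3.1 -2.8] T [-0.7   1.14  0.09] q [ 0.6   0.27 -0.95  1.87  0.25  1.12 -1.73]
rotvec [0.0007 0.0006 0.0012] TCP shift cm [5.   1.5  2.71]
grasp box [-17.8  29.8 139.9] radius 115.2 lid deg 30.35
```

```bash
python3 -m jog '[{"fingers":2,"translation":[0.35,0.11,0.33],"delta_rot":[0,0,0]},{"fingers":2,"translation":[0.73,0.22,0.65],"delta_rot":[0,0,0]},{"fingers":2,"translation":[1.12,0.33,0.95],"delta_rot":[0,0,0]},{"fingers":2,"translation":[1.52,0.45,1.24],"delta_rot":[0,0,0]},{"fingers":2,"translation":[1.93,0.57,1.5],"delta_rot":[0,0,0]},{"fingers":2,"translation":[2.35,0.7,1.74],"delta_rot":[0,0,0]},{"fingers":2,"translation":[2.78,0.83,1.96],"delta_rot":[0,0,0]},{"fingers":2,"translation":[3.22,0.96,2.17],"delta_rot":[0,0,0]},{"fingers":2,"translation":[3.67,1.1,2.35],"delta_rot":[0,0,0]},{"fingers":2,"translation":[4.12,1.23,2.52],"delta_rot":[0,0,0]},{"fingers":2,"translation":[4.56,1.36,2.65],"delta_rot":[0,0,0]},{"fingers":2,"translation":[5.0,1.5,2.75],"delta_rot":[0,0,0]}]' 40; python3 -m jog '[{"fingers":2,"translation":[0,0,0],"delta_rot":[0,0,0]},{"fingers":2,"translation":[0,0,0],"delta_rot":[0,0,0]},{"fingers":2,"translation":[0,0,0],"delta_rot":[0,0,0]}]' >/dev/null; python3 -c "
from h import *
rep(w(34.4,30,167),-1.281); ang()
from cell import optics
c=optics.capture('scene');cv2.imwrite('raw_s6.png',c['frame'][:,:,::-1]);f=c['frame'][150:270,180:340]
cv2.imwrite('pics/crop6.png',cv2.resize(cv2.convertScaleAbs(f[:,:,::-1],alpha=1.5),None,fx=5,fy=5,interpolation=cv2.INTER_CUBIC))"
```

```text
time: 13.0
eef_pos: [0.5438, 0.098, 0.3316]
orientation: [0.777, 1.57, -0.505]
ft_force: [-6.4, -2.2, 2.7]
width: 0.0291
t 13.25 grasp [0.544  0.098  0.1682] eef [0.5439 0.098  0.3317] toolx [ 0.001 -0.    -1.   ] jaw heading -1.2821 w 0.0296 F [-2.9 -2.9 -2. ] T [-0.7   0.98  0.02] q [ 0.51  0.37 -0.92  1.71  0.31  1.22 -1.77]
rotvec [0.0003 0.0007 0.0011] TCP shift cm [-0.05 -0.05 -0.12]
grasp box [ 35.1  30.2 168.2] radius 115.9 lid deg 60.41
```

View pics/crop6.png

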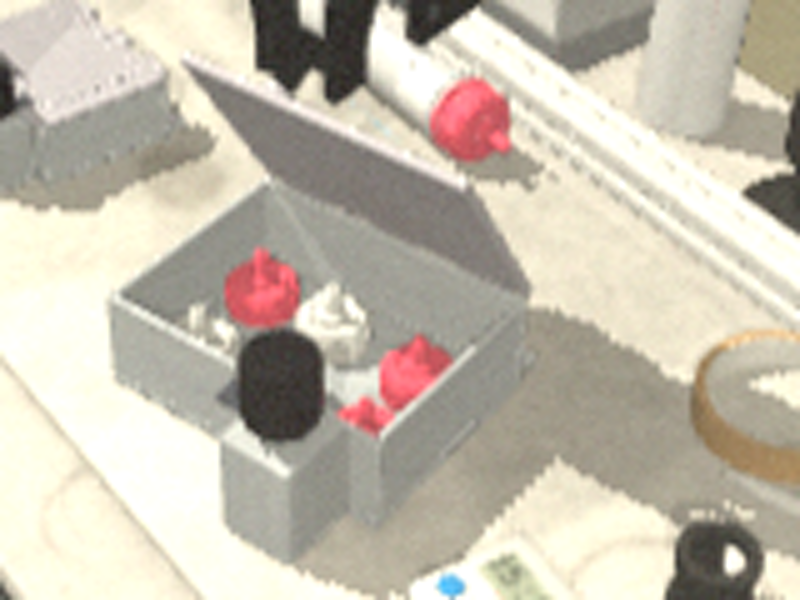

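The lid is open with the bar pinched: lid front corners at about (185,56) and (469,186) in crop6. The timer and loupe look undisturbed. As an independent check, I'll get the lid angle by casting rays through those corners onto the box's side planes.

```bash
python3 - <<'E'
from cell import optics
from h import *
c=optics.capture("scene")
for u,v,y in((185,56,.08),(469,186,-.08)):
    d=RB.inv().apply(ray(c,(180+(u+.5)/5-.5,150+(v+.5)/5-.5))); o=RB.inv().apply(c["xyz"]-C)
    p=o+d*(y-o[1])/d[1]; q=p-[.06,0,.055]
    print(p.round(4),"r",np.hypot(q[0],q[2]).round(4),"deg(raw, corner lies 0..6mm above inner face)",np.degrees(np.arctan2(q[2],-q[0])).round(2),"minus 1.4 mid")
rep();ang()
E
```

```text
[0.0051 0.08   0.1573] r 0.1161 deg(raw, corner lies 0..6mm above inner face) 61.77 minus 1.4 mid
[ 0.0036 -0.08    0.1596] r 0.1189 deg(raw, corner lies 0..6mm above inner face) 61.66 minus 1.4 mid
t 13.35 grasp [0.5439 0.098  0.1682] eef [0.5438 0.098  0.3317] toolx [ 0.001 -0.    -1.   ] jaw heading -1.2821 w 0.0297 F [-3.6 -3.1 -2.2] T [-0.68  0.96  0.07] q [ 0.51  0.37 -0.93  1.71  0.31  1.22 -1.77]
grasp box [ 35.   30.2 168.2] radius 115.9 lid deg 60.37
```

Both estimates agree at about 60.3 degrees, so I'm handing in.

```bash
python3 -c "
from cell import r
print(r.close_job()); s=r.get_state(); print(s['time'],s['width'],s['ft_force'])"
```

```text
the job is handed in; nothing more can be done
None
the job is handed in; nothing more can be done
```

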